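# Raise the lane barrier and slide the instrument cassette home

## Task

A steel instrument cassette waits in the steriliser's loading lane behind a counterweighted barrier arm. With the fingers only, gripping nothing, gently push the barrier arm up past its balance point so that it stays raised by itself, then push the cassette along the lane, sliding and never lifted, until it is fully home against the stop at the lane's far end. Leave the barrier up and the other things on the counter where they are.

Things in the scene. Friction and masses are not known exactly. Their poses are not given: they have to be found in the camera images.
- lane: The fixed loading lane: a white deck 12 mm thick, local x -205 to +165 mm, y -190 to +155, with a channel along its x. Origin: on the counter surface, on the channel's centre line, right under the barrier arm. x points along the lane away from the robot to the end stop, y left to the barrier's hinge, z up. The channel is 100 mm wide between steel rails 8 mm thick, tops 37 mm above the counter.
- stop (a point): Middle of the near face of the end stop, a steel block 116 mm wide across the lane whose top is 52 mm above the counter; local (125, 0, 32) mm in the lane's frame. The cassette is home when its front face touches this face.
- hinge (a point): The barrier's hinge axis, local (0, +115, 90) mm in the lane's frame; the axis runs along the lane's x. The yoke that carries it is 44 mm wide along x, 34 mm along y and reaches 108 mm above the counter.
- barrier (a joint): Angle of the barrier arm (rad): 0 = lowered, level across the lane, pointing to the lane's -y side; grows as the free end swings up and over in the lane's y-z plane; 1.7 = raised, at its end stop. It balances at about 0.83: below that it falls back to 0, beyond it it swings on to 1.7 by itself and stays. Pushing up at the free part takes 1 to 2 N. The bar is 291 mm long from hinge to free end.
- bar_end (a point): Point on the centre line of the round aluminium barrier bar (16 mm in diameter), on its free part, 255 mm from the hinge and 36 mm from the free end (a grey cap); lowered at local (0, -140, 90) mm in the lane's frame. The bar is free underneath from 65 mm before this point to its end; its underside is 82 mm above the counter, 70 mm above the deck.
- panel (a point): Centre of the grey panel, 5 mm thick, that hangs from the bar across the channel, 70 to 160 mm from the hinge, down to 56 mm below the bar's centre line (34 mm above the counter), and bars the cassette's way. Turns with the arm.
- weight (a point): Centre of the arm's dark steel counterweight, a disc 60 mm in diameter and 32 mm thick on a short tail: 82 mm above and 20 mm beyond (+y) the hinge when the arm is lowered. Turns with the arm.
- rest_post (a point): Top of the slim post that carries the lowered bar, local (0, -66, 86) mm in the lane's frame; 12 mm along y, 26 mm along x.
- cassette: The loose steel instrument cassette standing in the channel on the robot's side of the barrier, a closed box 100 mm long (its x, along the lane), 90 mm wide and 40 mm high, 0.25 to 0.5 kg. Origin: centre of its underside, which rests on the deck 12 mm above the counter. Slides on the deck with a push of a few newtons on its near face.
- cassette_mid (a point): Centre of the cassette, 20 mm above its underside; 75 mm along the lane's x axis when home.
- bur_block: Bystander: small white block with burs, 60 x 36 x 22 mm, standing loose on the deck left of the channel, before the barrier. Origin: centre of underside.
- gel_jar: Bystander: white jar, 44 mm in diameter, 55 mm high, loose on the deck right of the channel, beyond the barrier. Origin: centre of underside.
- spray: Bystander: white bottle, 64 mm in diameter, 170 mm high, to the left or right of the lane. Origin: centre of underside.
- bowl: Bystander: steel bowl, 110 mm in diameter, 45 mm high, to the left or right of the lane. Origin: centre of underside.
- beaker: Bystander: grey beaker, 68 mm in diameter, 85 mm high, to the left or right of the lane. Origin: centre of underside.
- wipes: Bystander: white can of wipes, 80 mm in diameter, 120 mm high, to the left or right of the lane. Origin: centre of underside.
Things that resemble listed ones, but are neither listed nor needed, are in the scene too. What is shaped like the cassette but turquoise or yellow is not meant.

How it is judged:
On the way, in this order (a step that is already met when the one before it is completed fails the run):
1. the barrier arm is pushed up past its balance point and stays raised, the fingers off it, the cassette still waiting before it (value of joint barrier above 1.4 rad and contact force between the fingers and barrier below 0.5 N and x of cassette_mid in the frame of lane below 0 m), for 0.3 s.
2. the cassette is slid home against the end stop (x of cassette_mid in the frame of lane between 0.07 and 0.08 m and y of cassette_mid in the frame of lane between -0.012 and 0.012 m and z of cassette_mid in the frame of lane below 0.038 m and angle between cassette's own z axis and vertical below 0.1 rad), for 0.2 s.
At the end, for the whole second after the job is handed in: The barrier arm stays raised (joint above 1.4 rad) and the cassette lies flat and at rest in the lane, its front face within 5 mm of the end stop (all of step 2 and value of joint barrier above 1.4 rad and linear speed of cassette below 0.01 m/s); the robot touches nothing.
It fails at once if the cassette was lifted off the deck (more than 12 mm) or tipped (z of cassette_mid in the frame of lane above 0.044 m or angle between cassette's own z axis and vertical above 0.25 rad).
It fails at once if the barrier arm was gripped or forced (over 30 N from the fingers) (contact force between the fingers and barrier above 30 N).
It fails at once if another thing on the counter was shoved more than 40 mm, lifted or knocked over (distance of any of bur_block, gel_jar, spray, bowl, beaker, wipes from where it was at the start of the episode above 0.04 m or angle between any of bur_block, gel_jar, spray, bowl, beaker, wipes's own z axis and vertical above 0.5 rad).
It also fails if it takes over 58 s, if anything falls off the work surface, if the arm or the gripper's body presses on something with over 40 N, if the wrist force passes 120 N, or if a joint passes its speed limit or range.

## Robot

A 7-joint arm with a two-finger parallel gripper is mounted at the origin on the work surface. World frame = base frame: x ahead of the robot, y to its left, z up, the work surface at z = 0. Lengths are in m, angles in rad, forces in N, time in s.
With the tool pointing down it reaches from about 0.425 to 0.875 m from the base axis. Payload 9.9 kg.
Tool frame: the origin (TCP) lies at the very end of the fingers, on their centre line; the grasp point (between the pads) lies 19 mm behind it (manip.tcp_to_grasp is the distance from the TCP to the grasp point, in m); z points along the fingers, y is the line along which they close (so a half turn about z gives the same grasp; the last joint's range is limited). The gripper opens to 85 mm and grips with 20 to 120 N. Pads are 22 mm wide; open, the fingers measure 114 mm over their backs; the gripper's body (76 mm by 85 mm) begins 54 mm behind the grasp point. The pads swing forward as they close: fully open they stand 13 mm farther back than shut.
Start: joints at [-1.355, 0.576, 0.025, 1.437, -0.015, 1.129, -0.057], TCP at [0.199, 0.645, 0.231] pointing down, gripper open.
Joint ranges: [-2.76, 2.76], [-0.34, 2.15], [-1.52, 1.57], [0.19, 2.46], [-1.09, 4.23], [0.17, 1.99], [-2.82, 2.82]. Speed limits (rad/s): [2.22, 2.22, 3.01, 3.01, 3.14, 3.14, 3.14].

## Interface

Orientations are given as a rotation vector (axis times angle).
In Python, from bench import manip gives the robot as it stands. The module is installed in compiled form; this text tells all that it offers. Calls block until the motion is done:
- manip.reach(position, orientation): joint-space move of the TCP to a pose.
- manip.move_l(position, max_speed=0.15, attitude=None, threshold=None): straight line of the TCP; attitude=None keeps the orientation; max_speed is the mean speed in m/s. With threshold (N) it stops when the force on the tool has changed by that much, and returns True; else False.
- manip.move_joints(angles): joint-space move.
- manip.open_gripper() and manip.grab(force=None): open the fingers fully, or close them until they stop; force is the grip in N (None keeps the last).
- manip.hold(seconds).
- manip.inverse_kinematics(position, orientation): joint angles nearest the present ones, or None.
- manip.get_obs(): the state.
- manip.get_image(name): name is "scene" or "top" or "wrist"; returns the picture (400x640x3 uint8, red, green, blue); there is no depth.
- manip.camera_info(name): a dict with "vfov" (degrees; the focal length in pixels is half the picture's height over the tangent of half this angle, whatever the lens; pixels are square), "cx", "cy" (the principal point, pixels), "eye" and "attitude" of the camera in the world. Camera axes: x right, y down, z forward; pixel columns grow to the right and rows downward; lengths in m; the calibration is good to about 2 mm. A picture is of the moment at which its call begins: read the wrist's pose just before it. camera_info takes no time and is no camera call; for the wrist camera it gives the pose at the moment of the call.
A pose or a line that the arm cannot do raises manip.IKError and nothing moves.
- manip.close_job(): hands the job in; it is judged then, once.
The state is a dict: "clock": time; "qpos": joint angles; "joint_vel": joint speeds; "joint_efforts": joint torques, N m; "position": TCP position; "tcp_rot": TCP orientation; "contact_force": force on the tool from outside, world axes, zero at the start; "moment": the same for the moment, N m; "width": opening from 0.0 (shut) to 1.0 (fully open); "grasp_force": force on a finger pad.
Only numpy, scipy, OpenCV 4.12 (cv2) and the standard library are available. Lean on these libraries where they do the work, as an engineer would, in place of code of your own. Each camera call takes 0.05 s, during which the arm holds its last target. There are 200 camera calls.

## Working session

There is one attempt and no reset: what is moved stays moved. The work goes in short steps, each a Python script; the robot and the scene stay as the last script left them, time stands still between calls to the robot, and variables do not carry over. Pictures are saved under pics/ and viewed, at most 10 in all, crops included, and the job is handed in when it is done.

```bash
mkdir -p pics
python3 - <<'E'
from bench import manip
import cv2
for n in("scene","top"):
    im=manip.get_image(n); cv2.imwrite(f"pics/{n}0.png",im[:,:,::-1]); print(n,manip.camera_info(n))
o=manip.get_obs();print(o['clock'],o['position'],o['tcp_rot'])
E
```

```text
scene {'vfov': 52.257410924917494, 'cx': 318.8979076926625, 'cy': 198.3710023841769, 'eye': array([1.41840595, 0.10463968, 0.74998027]), 'attitude': array([-1.53251116, -1.77628669,  0.91286538])}
top {'vfov': 48.56970966786951, 'cx': 321.08658765108123, 'cy': 191.35115414976147, 'eye': array([ 0.39608349, -0.01331157,  1.2243307 ]), 'attitude': array([-2.14417042,  2.1285766 , -0.15858672])}
0.1 [0.19921597 0.64450492 0.23052944] [-4.69109601e-01 -3.10622764e+00  2.33510976e-03]
```

View pics/top0.png

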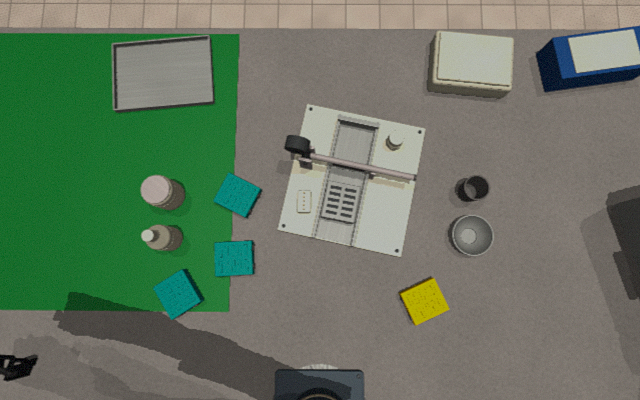

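View pics/scene0.png

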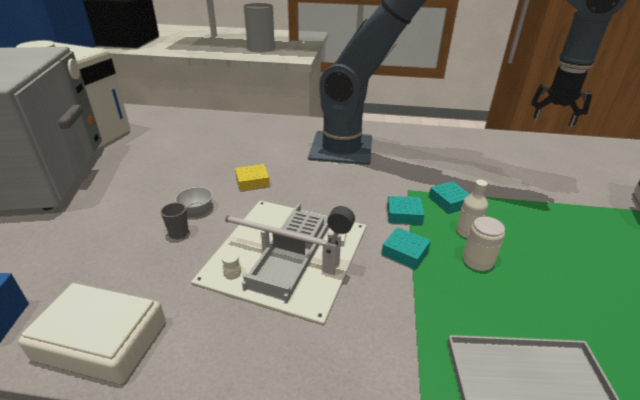

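The top view shows the white lane deck, with corners about (307,105), (425,129), (401,255) and (279,229). The bar runs from the weight at (297,145) to its cap at (415,177), and the grey cassette is in the channel at (342,202).

Cassette-like candidates:
- Turquoise at (238,195), (234,258) and (178,294)
- Yellow at (424,301)
- Grey steel at (342,202), the only one in the channel and so the one meant

Next I'll measure the lane and confirm the cassette in a crop.

```bash
cat > h.py <<'E'
import numpy as np,cv2
from scipy.spatial.transform import Rotation as R
from bench import manip
def cam(n):
    c=manip.camera_info(n); f=200/np.tan(np.radians(c['vfov']/2)); return c,f,R.from_rotvec(c['attitude'])
def ray(n,px,z):
    c,f,r=cam(n); p=np.atleast_2d(np.asarray(px,float))
    d=r.apply(np.c_[(p[:,0]-c['cx'])/f,(p[:,1]-c['cy'])/f,np.ones(len(p))])
    return c['eye']+d*((z-c['eye'][2])/d[:,2])[:,None]
def proj(n,P):
    c,f,r=cam(n); q=r.inv().apply(np.atleast_2d(P)-c['eye']); return np.c_[f*q[:,0]/q[:,2]+c['cx'],f*q[:,1]/q[:,2]+c['cy']]
E
python3 - <<'E'
from h import *
im=cv2.imread('pics/top0.png'); hsv=cv2.cvtColor(im,cv2.COLOR_BGR2HSV)
m=((hsv[...,2]>175)&(hsv[...,1]<60)).astype(np.uint8)
box=np.zeros_like(m); box[95:265,270:435]=1; m*=box
cs,_=cv2.findContours(m,cv2.RETR_EXTERNAL,cv2.CHAIN_APPROX_NONE)
pts=np.vstack([c for c in cs if cv2.contourArea(c)>100])
W=ray('top',pts[:,0],.012)
rc=cv2.minAreaRect((W[:,:2]*1000).astype(np.float32)); print(rc)
b=cv2.boxPoints(rc)/1000; print(b)
# x axis: box side direction closest to world +x
e=[b[1]-b[0],b[2]-b[1]]; u=max(e,key=lambda v:abs(v[0])); u=u*np.sign(u[0]); yaw=np.arctan2(u[1],u[0])
c=np.array(rc[0])/1000; Rz=np.array([[np.cos(yaw),-np.sin(yaw)],[np.sin(yaw),np.cos(yaw)]])
o=c-Rz@np.array([-.020,-.0175]); print('yaw',yaw,'origin',o)
np.save('lane.npy',[*o,yaw])
L=lambda x,y,z:np.r_[o+Rz@np.array([x,y]),z]
S=5; crop=cv2.resize(im[95:265,270:430],None,fx=S-1.5,fy=S-1.5,interpolation=cv2.INTER_CUBIC)
for P in [(.125,.058,.052),(.125,-.058,.052),(0,-.066,.098),(0,-.176,.098),(0,.115,.108),(0,-.140,.098),(-.205,.155,.012),(.165,-.19,.012),(-.205,.05,.037),(-.205,-.05,.037),(0,.135,.172)]:
    q=proj('top',L(*P))[0]; print(P,q.round(1)); cv2.circle(crop,tuple(int(v) for v in ((q-[270,95]+.5)*(S-1.5))),3,(0,0,255),-1)
cv2.imwrite('pics/crop.png',crop)
E
```

```text
((625.69384765625, -89.23678588867188), (339.9916076660156, 366.36932373046875), 78.01698303222656)
[[ 0.4112061  -0.21749511]
 [ 0.769592   -0.29356137]
 [ 0.84018165  0.03902154]
 [ 0.48179573  0.1150878 ]]
yaw -0.20914312 origin [ 0.64889141 -0.07627056]
(0.125, 0.058, 0.052) [337.1 118.7]
(0.125, -0.058, 0.052) [378.5 127.3]
(0, -0.066, 0.098) [374.3 168.2]
(0, -0.176, 0.098) [416.1 177.1]
(0, 0.115, 0.108) [306.  152.7]
(0, -0.14, 0.098) [402.4 174.2]
(-0.205, 0.155, 0.012) [276.6 229.5]
(0.165, -0.19, 0.012) [425.4 127.8]
(-0.205, 0.05, 0.037) [313.9 237.3]
(-0.205, -0.05, 0.037) [350.6 245.4]
(0, 0.135, 0.172) [296.9 144.7]
```

View pics/crop.png

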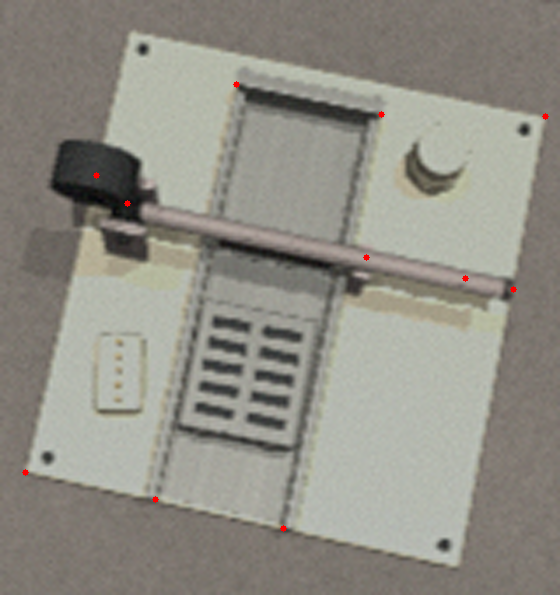

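The crop confirms the slotted grey steel cassette in the channel, with its slot array centred near crop (254,372). The projected check points land on the stop corners, bar cap, hinge and rails to within about 1 px. I'll refine the lane with the four deck screws, locate the cassette, and test IK for a forward-tilted tool.

Run:
```python
from h import *
im=cv2.imread('pics/top0.png'); g=cv2.cvtColor(im,cv2.COLOR_BGR2GRAY)
def cen(cx,cy,r,thr):
    x0,y0=int(cx)-r,int(cy)-r; w=np.clip(thr-g[y0:y0+2*r+1,x0:x0+2*r+1].astype(float),0,None)
    yy,xx=np.mgrid[y0:y0+2*r+1,x0:x0+2*r+1]; return [(w*xx).sum()/w.sum(),(w*yy).sum()/w.sum()]
H=[cen(270+x/3.5,95+y/3.5,3,150) for x,y in [(143,49),(524,130),(444,545),(47,458)]]
P=ray('top',H,.012)[:,:2]; print(np.round(H,1),P.round(4))
print('sides',[round(float(np.linalg.norm(P[i]-P[(i+1)%4])),4) for i in range(4)])
d=(P[0]-P[3])+(P[1]-P[2]); l=(P[0]-P[1])+(P[3]-P[2])
print('yaws',np.arctan2(d[1],d[0]),np.arctan2(-l[0],l[1]))
yaw=np.arctan2(*( (d+np.array([l[1],-l[0]]))[::-1])); Rz=np.array([[np.cos(yaw),-np.sin(yaw)],[np.sin(yaw),np.cos(yaw)]])
o=P.mean(0)-Rz@[-.02,-.0175]; print(o,yaw)
np.save('lane.npy',[*o,yaw])
# slots: cassette top z=.052 ; near top edge ends
inv=lambda px,z:(ray('top',px,z)[:,:2]-o)@Rz
print('cass slots centre',inv([[270+254/3.5-.5,95+372/3.5-.5]],.052),'near edge',inv([[270+180/3.5,95+428/3.5],[270+297/3.5,95+449/3.5]],.052))
print('cap',inv([[270+513/3.5,95+288/3.5]],.098),'stop',inv([[270+238/3.5,95+90/3.5],[270+381/3.5,95+116/3.5]],.052),'rails',inv([[270+155/3.5,95+499/3.5],[270+289/3.5,95+528/3.5]],.037))
for tilt in (35,45,55,65):
  for dy in (0,.2):
   for flip in (0,np.pi/2,np.pi,-np.pi/2):
    Q=R.from_euler('z',yaw+dy)*R.from_euler('y',np.pi/2+np.radians(90-tilt))*R.from_euler('z',flip)
    # tool z = forward/down
    z=Q.apply([0,0,1]); rv=Q.as_rotvec()
    L=lambda x,y,zz:np.r_[o+Rz@np.array([x,y]),zz]
    res=[manip.inverse_kinematics(L(*p),rv) for p in [(-.12,-.125,.055),(.015,-.125,.055),(.015,-.10,.18),(.015,-.015,.28),(-.2,0,.15),(-.18,0,.03),(.03,0,.03)]]
    print(tilt,dy,round(flip,1),z.round(2),''.join('.X'[r is not None] for r in res))
```

```text
[[310.4 108.6]
 [419.4 131.6]
 [396.4 250.2]
 [283.2 225.2]] [[ 0.8259  0.0297]
 [ 0.7598 -0.2789]
 [ 0.4269 -0.2081]
 [ 0.4924  0.1004]]
sides [0.3156, 0.3403, 0.3153, 0.3408]
yaws -0.20925887197781384 -0.21009768237292553
[ 0.64945812 -0.07629092] -0.2096622172474885
cass slots centre [[-0.09533558 -0.00289268]] near edge [[-0.15029293  0.04136147]
 [-0.14681505 -0.04845396]]
cap [[-0.00068067 -0.17740334]] stop [[ 0.11919901  0.05430046]
 [ 0.12242052 -0.05932215]] rails [[-0.20599251  0.04867802]
 [-0.20547055 -0.05552599]]
35 0 0 [ 0.56 -0.12 -0.82] .XXX..X
35 0 1.6 [ 0.56 -0.12 -0.82] .XXX..X
35 0 3.1 [ 0.56 -0.12 -0.82] .X.X..X
35 0 -1.6 [ 0.56 -0.12 -0.82] .XXX..X
35 0.2 0 [ 0.57 -0.01 -0.82] .XXX..X
35 0.2 1.6 [ 0.57 -0.01 -0.82] .XXX..X
35 0.2 3.1 [ 0.57 -0.01 -0.82] .XXX..X
35 0.2 -1.6 [ 0.57 -0.01 -0.82] .XXX..X
45 0 0 [ 0.69 -0.15 -0.71] .XXX..X
45 0 1.6 [ 0.69 -0.15 -0.71] .XXX..X
45 0 3.1 [ 0.69 -0.15 -0.71] .XXX..X
45 0 -1.6 [ 0.69 -0.15 -0.71] .XXX..X
45 0.2 0 [ 0.71 -0.01 -0.71] .XXX..X
45 0.2 1.6 [ 0.71 -0.01 -0.71] .XXX..X
45 0.2 3.1 [ 0.71 -0.01 -0.71] .XX...X
45 0.2 -1.6 [ 0.71 -0.01 -0.71] .XXX..X
55 0 0 [ 0.8  -0.17 -0.57] .XXX..X
55 0 1.6 [ 0.8  -0.17 -0.57] .XXX..X
55 0 3.1 [ 0.8  -0.17 -0.57] .XXX..X
55 0 -1.6 [ 0.8  -0.17 -0.57] .XXX..X
55 0.2 0 [ 0.82 -0.01 -0.57] .XXX..X
55 0.2 1.6 [ 0.82 -0.01 -0.57] .XXX..X
55 0.2 3.1 [ 0.82 -0.01 -0.57] .XXX..X
55 0.2 -1.6 [ 0.82 -0.01 -0.57] .XXX..X
65 0 0 [ 0.89 -0.19 -0.42] ...X...
65 0 1.6 [ 0.89 -0.19 -0.42] ...X...
65 0 3.1 [ 0.89 -0.19 -0.42] ...X...
65 0 -1.6 [ 0.89 -0.19 -0.42] ...X..X
65 0.2 0 [ 0.91 -0.01 -0.42] .X.X...
65 0.2 1.6 [ 0.91 -0.01 -0.42] ...X...
65 0.2 3.1 [ 0.91 -0.01 -0.42] ...X...
65 0.2 -1.6 [ 0.91 -0.01 -0.42] .X.X..X
```

The screw rectangle is square to 0.5 mm and both yaw estimates agree. The lane origin is about (0.649,-0.076) and yaw is -0.210. The cassette middle is at lane x ≈ -0.097, y ≈ -0.003. Now I'll close the fingers, go round and slip them under the bar.

```bash
cat >> h.py <<'E'
ox,oy,yaw=np.load('lane.npy'); Rl=R.from_euler('z',yaw)
def L(x,y,z): return Rl.apply([x,y,z])+[ox,oy,0]
def A(tilt): return (Rl*R.from_euler('y',np.pi-np.radians(tilt))).as_rotvec()
def toL(p): return Rl.inv().apply(np.asarray(p)-[ox,oy,0])
def st(s=''):
    o=manip.get_obs(); print(s,round(o['clock'],2),toL(o['position']).round(4),'F',Rl.inv().apply(o['contact_force']).round(2))
def snap(n,f): cv2.imwrite('pics/'+f,manip.get_image(n)[:,:,::-1])
E
python3 - <<'E'
from h import *
print('jar',toL(ray('top',[[395,139]],.055)[0]))
manip.grab(20); st('shut')
p=manip.get_obs()['position']
manip.move_l(p+[0,0,.1],.25); st('up')
manip.reach(L(-.10,-.125,.33),A(0)); st('over')
manip.move_l(L(-.085,-.125,.035),.2); st('down')
manip.move_l(L(.015,-.125,.033),.06,A(55),threshold=4); st('under')
snap('scene','u.png')
E
```

```text
jar [ 0.10083169 -0.10795619  0.055     ]
shut 0.87 [-0.5904  0.6117  0.2313] F [-0.88 -0.02  0.14]
up 1.42 [-0.5904  0.6118  0.3319] F [ 0.09  0.76 -0.53]
over 4.52 [-0.0998 -0.1242  0.3299] F [ 0.64 -0.21  0.21]
down 6.14 [-0.0845 -0.1251  0.0358] F [-0.87  0.39 -0.16]Traceback (most recent call last):
  File "<stdin>", line 8, in <module>
bench.IKError: the arm cannot follow that straight line within its joint ranges
```

```bash
python3 -c "
import cv2;im=cv2.imread('pics/u.png');cv2.imwrite('pics/uc.png',cv2.resize(im[120:320,150:400],None,fx=3,fy=3))"
```

```text
[ WARN:0@0.009] global loadsave.cpp:275 findDecoder imread_('pics/u.png'): can't open/read file: check file path/integrity
Traceback (most recent call last):
TypeError: 'NoneType' object is not subscriptable
```

Run:
```python
from h import *
from scipy.spatial.transform import Rotation
np.set_printoptions(precision=2,suppress=True)
for T in (55,45,40):
  print(T,'end',manip.inverse_kinematics(L(.015,-.125,.033),A(T)))
  for s in np.linspace(0,1,6):
    print(round(s,1),[None if (q:=manip.inverse_kinematics(L(-.085+.1*s,-.125,.034),A(T*s**k))) is None else q for k in (1,)])
```

```text
55 end [ 1.01  1.33 -1.3   2.44  2.6   1.4  -0.32]
0.0 [array([-0.11,  0.75,  0.58,  1.94, -0.67,  0.65,  2.25])]
0.2 [array([-0.02,  0.68,  0.4 ,  2.06, -0.84,  0.35,  2.42])]
0.4 [array([ 0.92,  0.86, -1.07,  2.16,  1.62,  0.73,  0.11])]
0.6 [array([ 1.01,  1.05, -1.29,  2.28,  1.98,  1.01, -0.12])]
0.8 [array([ 1.01,  1.16, -1.3 ,  2.37,  2.31,  1.18, -0.29])]
1.0 [array([ 1.01,  1.33, -1.3 ,  2.44,  2.6 ,  1.4 , -0.32])]
45 end [ 1.01  1.18 -1.3   2.34  2.32  1.18 -0.27]
0.0 [array([-0.11,  0.75,  0.58,  1.94, -0.67,  0.65,  2.25])]
0.2 [array([-0.05,  0.7 ,  0.45,  2.03, -0.8 ,  0.42,  2.38])]
0.4 [array([ 0.53,  0.66, -0.42,  2.11,  1.21,  0.26,  0.43])]
0.6 [array([ 1.  ,  1.02, -1.29,  2.19,  1.77,  0.96,  0.05])]
0.8 [array([ 1.01,  1.08, -1.29,  2.27,  2.06,  1.03, -0.15])]
1.0 [array([ 1.01,  1.18, -1.3 ,  2.34,  2.32,  1.17, -0.27])]
40 end [ 1.    1.13 -1.3   2.27  2.17  1.08 -0.19]
0.0 [array([-0.11,  0.75,  0.58,  1.94, -0.67,  0.65,  2.25])]
0.2 [array([-0.06,  0.7 ,  0.47,  2.02, -0.78,  0.45,  2.36])]
0.4 [array([ 0.08,  0.66,  0.25,  2.09, -0.94,  0.21,  2.52])]
0.6 [array([ 1.  ,  1.01, -1.3 ,  2.14,  1.67,  0.96,  0.14])]
0.8 [array([ 1.  ,  1.06, -1.29,  2.21,  1.93,  0.99, -0.04])]
1.0 [array([ 1.  ,  1.12, -1.3 ,  2.27,  2.17,  1.08, -0.19])]
```

Run:
```python
from h import *
np.set_printoptions(precision=2,suppress=True)
for T,x in((30,-.035),(40,-.035),(50,-.035),(45,0),(55,0)):
  for z in (.04,.12,.2,.28,.36):
    print(T,x,z,manip.inverse_kinematics(L(x,-.125,z),A(T)))
```

```text
30 -0.035 0.04 [ 1.01  1.01 -1.29  2.25  1.87  0.96 -0.05]
30 -0.035 0.12 [ 1.05  0.8  -1.29  2.2   1.64  0.8   0.09]
30 -0.035 0.2 [-0.02  0.36  0.37  2.14 -0.92  0.21  2.51]
30 -0.035 0.28 [-0.29  0.28  0.7   2.04 -0.63  0.43  2.23]
30 -0.035 0.36 [-0.41  0.2   0.82  1.9  -0.38  0.61  1.98]
40 -0.035 0.04 [ 1.01  1.08 -1.3   2.4   2.2   1.12 -0.3 ]
40 -0.035 0.12 [ 1.05  0.84 -1.29  2.35  2.04  0.88 -0.27]
40 -0.035 0.2 [ 1.12  0.61 -1.29  2.27  1.81  0.65 -0.1 ]
40 -0.035 0.28 [ 0.95  0.28 -0.86  2.16  1.25  0.24  0.39]
40 -0.035 0.36 [-0.32  0.12  0.66  2.06 -0.44  0.31  2.04]
50 -0.035 0.04 None
50 -0.035 0.12 None
50 -0.035 0.2 [ 1.1   0.68 -1.29  2.42  2.24  0.83 -0.49]
50 -0.035 0.28 [ 1.21  0.43 -1.28  2.32  2.08  0.52 -0.4 ]
50 -0.035 0.36 [ 1.36  0.23 -1.28  2.19  1.6   0.24  0.06]
45 0 0.04 [ 1.01  1.15 -1.3   2.37  2.32  1.18 -0.3 ]
45 0 0.12 [ 1.04  0.91 -1.29  2.34  2.18  0.97 -0.32]
45 0 0.2 [ 1.09  0.68 -1.29  2.27  2.    0.74 -0.23]
45 0 0.28 [ 1.17  0.49 -1.29  2.17  1.69  0.53  0.02]
45 0 0.36 [-0.25  0.16  0.6   2.08 -0.85  0.21  2.44]
55 0 0.04 None
55 0 0.12 None
55 0 0.2 [ 1.07  0.77 -1.29  2.41  2.36  0.96 -0.52]
55 0 0.28 [ 1.16  0.53 -1.29  2.32  2.24  0.67 -0.49]
55 0 0.36 [ 1.27  0.32 -1.27  2.2   2.03  0.37 -0.34]
```

Run:
```python
from h import *
np.set_printoptions(precision=2,suppress=True)
manip.move_l(L(-.085,-.125,.36),.25); st('up')
manip.reach(L(-.035,-.125,.28),A(40)); st('reconf'); print(manip.get_obs()['qpos'])
manip.move_l(L(-.035,-.125,.20),.15,A(40)); print(manip.get_obs()['qpos'])
manip.move_l(L(-.035,-.125,.036),.15,A(40)); st('down'); print(manip.get_obs()['qpos'])
print(manip.move_l(L(.015,-.125,.033),.05,A(45),threshold=4)); st('under')
snap('scene','u.png')
im=cv2.imread('pics/u.png');cv2.imwrite('pics/uc.png',cv2.resize(im[100:320,150:410],None,fx=2.7,fy=2.7))
```

```text
up 7.59 [-0.09 -0.12  0.36] F [ 0.31 -0.46 -0.42]
reconf 9.18 [-0.03 -0.13  0.28] F [ 0.21  0.04 -0.22]
[ 0.95  0.28 -0.86  2.16  1.24  0.24  0.39]
[ 0.92  0.45 -0.91  2.27  1.99  0.4  -0.32]
down 11.45 [-0.03 -0.12  0.04] F [0.09 0.43 0.68]
[ 0.87  0.91 -0.98  2.4   2.39  0.9  -0.58]
False
under 12.6 [ 0.01 -0.12  0.03] F [ 0.34  0.11 -0.52]
```

View pics/uc.png

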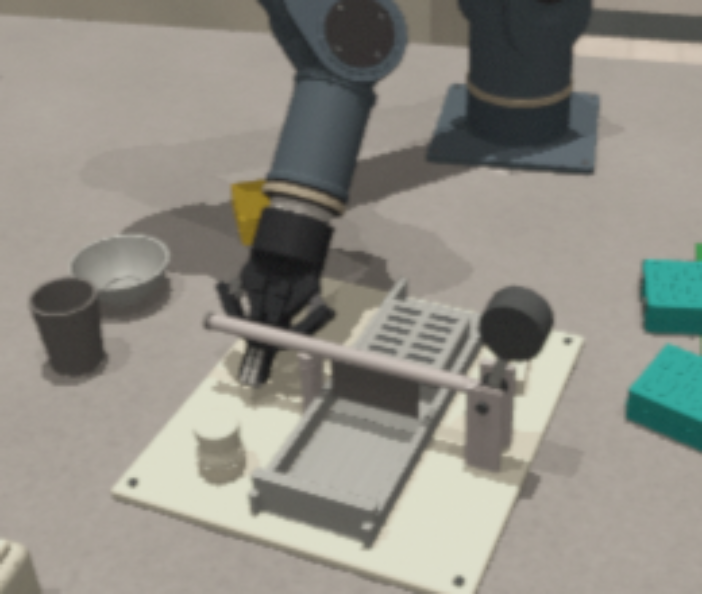

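The fingers are shut and below the bar at crop (255,365), beyond the post and clear of the jar. Next I'll lift along the arc.

Run:
```python
from h import *
r=.240
for th in np.arange(0,1.06,.15):
    hit=manip.move_l(L(.015,.115-r*np.cos(th),.09+r*np.sin(th)-.042),.09,threshold=15); st(f'{th:.2f} {hit}')
    if hit: break
manip.hold(.6); st('held')
snap('scene','l.png'); im=cv2.imread('pics/l.png');cv2.imwrite('pics/lc.png',cv2.resize(im[60:320,150:410],None,fx=2.2,fy=2.2))
```

```text
0.00 False 12.97 [ 0.0147 -0.125   0.0483] F [-1.87  0.93 -1.25]
0.15 False 13.52 [ 0.0151 -0.1225  0.0838] F [-1.36  0.35 -0.64]
0.30 False 14.07 [ 0.0147 -0.1141  0.1189] F [-3.59  0.59 -1.6 ]
0.45 False 14.62 [ 0.0149 -0.1007  0.1528] F [-3.84  1.49 -1.45]
0.60 False 15.17 [ 0.0152 -0.0829  0.184 ] F [-2.63 -0.19 -0.86]
0.75 False 15.72 [ 0.0153 -0.0611  0.2116] F [-2.05 -0.53 -0.72]
0.90 False 16.27 [ 0.0151 -0.0349  0.2357] F [-0.16 -0.41 -0.23]
1.05 False 16.82 [ 0.0148 -0.0051  0.2557] F [-2.71 -0.62  0.66]
held 17.42 [ 0.0149 -0.0044  0.2561] F [-2.29  0.25  0.52]
```

View pics/lc.png

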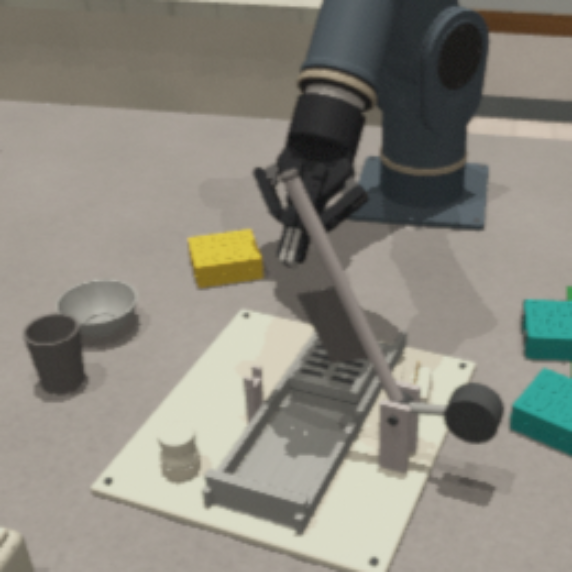

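Run:
```python
from h import *
for th in np.arange(.8,1.3,.1):
    q=proj('scene',L(0,.115-.291*np.cos(th),.09+.291*np.sin(th)))[0]; print(round(th,1),((q-[150,60])*2.2).round())
print(((proj('scene',L(0,.115,.09))[0]-[150,60])*2.2).round())
g=manip.get_obs();print(g['joint_vel'].round(3),g['grasp_force'])
for y,z in((.01,.262),(.03,.268)):
    try: print('ok',manip.inverse_kinematics(L(.015,y,z),A(45)))
    except Exception as e: print(e)
```

```text
0.8 [217. 208.]
0.9 [235. 195.]
1.0 [255. 184.]
1.1 [277. 175.]
1.2 [302. 168.]
[397. 406.]
[-0.001 -0.002  0.    -0.     0.001  0.001  0.001] 0.0
ok [ 0.64770407  0.42836553 -0.98164404  2.1602071   1.7394711   0.6064077
 -0.29322543]
ok [ 0.60358704  0.42317358 -0.98265347  2.14366616  1.69347297  0.63200885
 -0.27932565]
```

The bar stands at about 1.15 rad, past balance. It's held only by light side friction against the tilted fingers (about 2.3 N along -x). Backing off down and towards -x should free it.

Run:
```python
from h import *
manip.move_l(L(-.012,-.005,.232),.08); st('off')
manip.hold(.5); st()
snap('scene','m.png'); im=cv2.imread('pics/m.png');cv2.imwrite('pics/mc.png',cv2.resize(im[60:320,150:410],None,fx=2.2,fy=2.2))
```

```text
off 18.07 [-0.0114 -0.005   0.2324] F [ 0.96  0.08 -0.28]
 18.57 [-0.0119 -0.005   0.2321] F [ 0.65 -0.6   0.43]
```

View pics/mc.png

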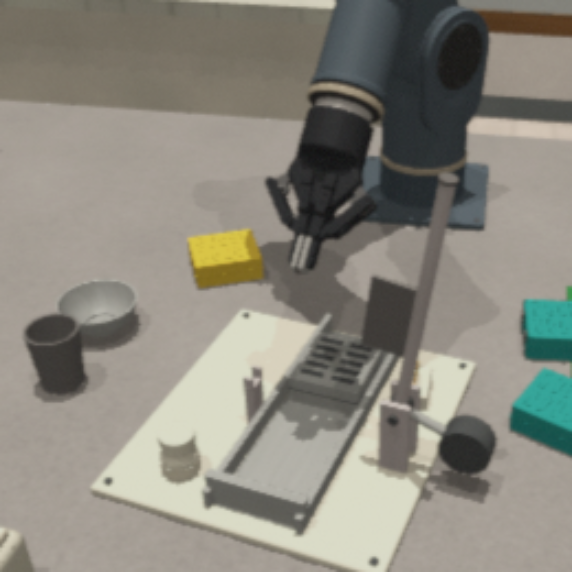

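The bar now stands fully raised on its own, with its top at crop (447,180). The cassette still waits at (345,365). Next I'll move behind the cassette and push it.

Run:
```python
from h import *
np.set_printoptions(precision=3,suppress=True)
y=-.003
manip.reach(L(-.185,y,.25),A(0)); st('behind'); print(manip.get_obs()['qpos'])
manip.move_l(L(-.185,y,.032),.15); st('down'); print(manip.get_obs()['qpos'])
print(manip.move_l(L(-.13,y,.032),.04,threshold=8)); st('p1')
print(manip.move_l(L(-.08,y,.032),.05,threshold=12)); st('p2')
print(manip.get_obs()['qpos'])
for T in(15,20,25,30,35): print(T,[manip.inverse_kinematics(L(x,y,.032),A(T)) for x in(-.09,-.04,.02)])
snap('scene','q.png'); im=cv2.imread('pics/q.png');cv2.imwrite('pics/qc.png',cv2.resize(im[60:320,150:410],None,fx=2.2,fy=2.2))
```

```text
behind 19.93 [-0.185 -0.004  0.25 ] F [-0.4  -0.33 -0.22]
[ 0.804  0.423 -1.145  1.905  0.435  1.094  0.845]
down 21.53 [-0.185 -0.003  0.033] F [ 0.54 -0.18 -0.02]
[ 0.535  0.698 -0.83   2.162  0.879  0.664  0.439]
False
p1 23.06 [-0.13  -0.003  0.032] F [ 0.61 -1.19 -0.16]
False
p2 24.21 [-0.08  -0.003  0.032] F [-0.37  1.05 -0.18]
[ 0.543  0.804 -0.844  1.895  0.818  0.83   0.618]
15 [array([ 0.383,  0.659, -0.586,  2.172,  1.296,  0.431,  0.092]), array([ 0.433,  0.716, -0.651,  2.045,  1.182,  0.513,  0.262]), array([ 0.465,  0.786, -0.705,  1.887,  1.093,  0.608,  0.42 ])]
20 [array([ 0.256,  0.627, -0.412,  2.257,  1.73 ,  0.327, -0.364]), array([ 0.324,  0.674, -0.489,  2.13 ,  1.479,  0.376, -0.06 ]), array([ 0.396,  0.744, -0.586,  1.974,  1.293,  0.471,  0.195])]
25 [array([ 0.272,  0.645, -0.462,  2.334,  2.096,  0.441, -0.741]), array([ 0.236,  0.661, -0.372,  2.212,  1.973,  0.347, -0.576]), array([ 0.286,  0.709, -0.419,  2.059,  1.661,  0.349, -0.207])]
30 [array([ 0.392,  0.714, -0.679,  2.407,  2.179,  0.684, -0.822]), array([ 0.339,  0.705, -0.548,  2.285,  2.161,  0.55 , -0.752]), array([ 0.255,  0.712, -0.385,  2.137,  2.104,  0.397, -0.661])]
35 [None, array([ 0.433,  0.779, -0.726,  2.354,  2.244,  0.782, -0.812]), array([ 0.376,  0.768, -0.587,  2.206,  2.227,  0.622, -0.745])]
```

View pics/qc.png

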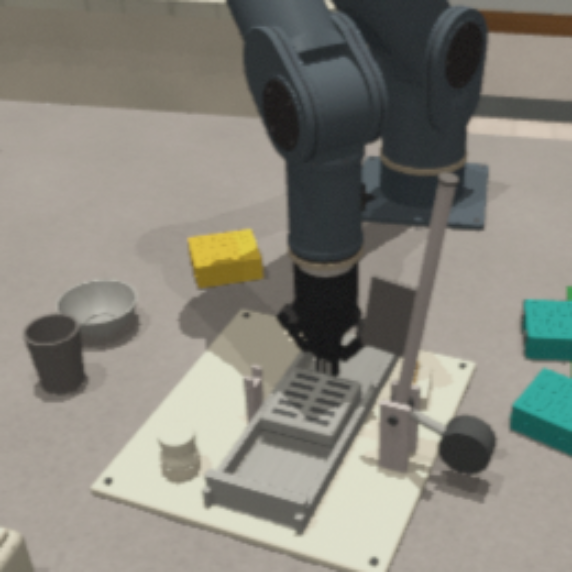

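The cassette slides ahead of the fingers, under the raised panel's line. I'll back off a little, tilt the tool 25° to keep the hand behind the panel, and push home.

Run:
```python
from h import *
y=-.003
manip.move_l(L(-.092,y,.034),.06,A(25)); st('tilt')
hit=manip.move_l(L(-.01,y,.034),.05,threshold=12); st(f'p3 {hit}')
hit=manip.move_l(L(.024,y,.034),.025,threshold=8); st(f'p4 {hit}')
manip.hold(.4); st('hold')
snap('top','t.png'); snap('scene','r.png')
a=cv2.imread('pics/r.png')[60:320,150:410]; b=cv2.imread('pics/t.png')[95:265,270:430]
cv2.imwrite('pics/rc.png',np.hstack([cv2.resize(a,(400,400)),cv2.resize(b,(376,400))]))
```

```text
tilt 25.98 [-0.0919 -0.0029  0.0341] F [ 0.43  0.54 -0.42]
p3 False 27.77 [-0.0101 -0.003   0.034 ] F [-1.25 -0.87 -0.13]
p4 True 28.71 [ 0.0135 -0.0025  0.0333] F [-0.32  0.05  0.42]
hold 29.11 [ 0.0129 -0.003   0.0329] F [0.43 0.58 0.15]
```

View pics/rc.png

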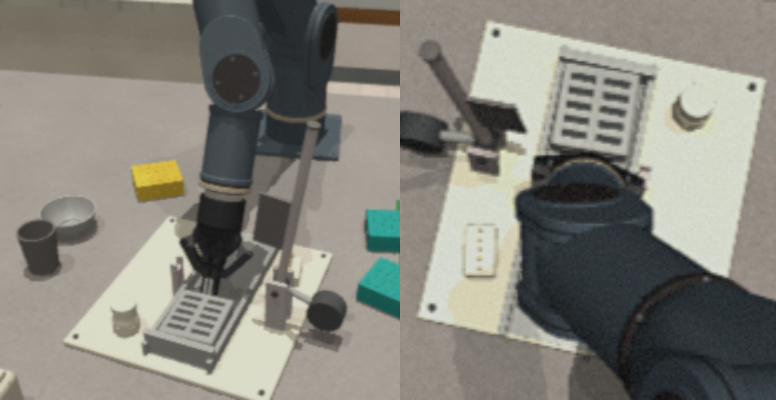

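Both views show the cassette against the stop. Contact came at TCP x = 13.5 mm, about where expected. I'll press once more gently, withdraw, and check with one picture.

Run:
```python
from h import *
y=-.003
hit=manip.move_l(L(.024,y,.034),.015,threshold=10); st(f'p5 {hit}')
manip.move_l(L(-.03,y,.034),.05); manip.move_l(L(-.08,y,.09),.1,A(10)); manip.move_l(L(-.17,y,.25),.15,A(0)); manip.hold(.3); st('away')
snap('top','v.png'); b=cv2.imread('pics/v.png')[95:265,270:430]
cv2.imwrite('pics/vc.png',cv2.resize(b,None,fx=3.5,fy=3.5,interpolation=cv2.INTER_CUBIC))
for P in((.025,.045),(.025,-.045),(.125,.045),(.125,-.045),(.075,0)): print(P,((proj('top',L(*P,.052))[0]-[270,95]+.5)*3.5).round())
```

```text
p5 True 29.56 [ 0.0135 -0.0027  0.0322] F [-0.81 -0.87  0.74]
away 33.74 [-0.17   -0.0029  0.2497] F [ 0.79  0.05 -0.3 ]
(0.025, 0.045) [226. 209.]
(0.025, -0.045) [340. 233.]
(0.125, 0.045) [253.  87.]
(0.125, -0.045) [365. 111.]
(0.075, 0) [296. 159.]
```

View pics/vc.png

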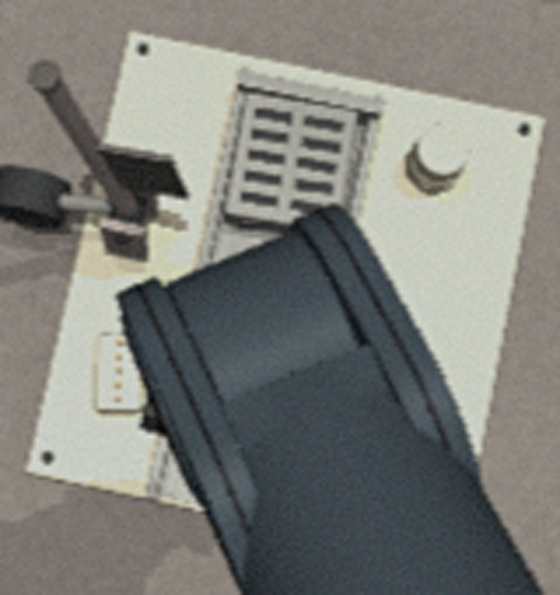

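The slot array is centred at about crop (298,157), against (296,159) expected when home. The front edge lies at the stop, the barrier is up, and the jar and bur block haven't moved. I'll hand it in.

```bash
python3 -c "
from bench import manip
print(manip.close_job())"
```

```text
the job is handed in; nothing more can be done
None
```

I pushed the barrier up with the fingers and it stays raised by itself; the cassette was slid home against the end stop and the job is handed in at about 34 s (no verdict was returned).

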